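# Charge the bench ball mill through its funnel and start it

### The job

Charge the little ball mill: pour the steel balls from the scoops on the rubber mat through the wide funnel, with the gate valve's knob turned open, until every ball lies in the narrow glass jar, and stand all the scoops upright on the mat again. Then turn the knob fully shut, and only after that push the start plunger fully home and let it come up. Do not knock over the sample jar or shove the tape roll away.

Things in the scene. Friction and masses are not known exactly. Their poses are not given: they have to be found in the camera images.
- mill: fixed bench ball mill on a 120 x 335 mm grey plate. Origin: on the worktop under the funnel's centre. Along its own -y: wide aluminium funnel (rim z 195 mm, the chute falls to -y under it); sluice gate in the chute with its knob above (85 mm to -y); narrow glass jar under a glass spout (132 mm to -y); white drive box, 88 mm high, with the start plunger on top (213 mm to -y)
- funnel_mouth (a point): centre of the funnel's mouth, in the plane of its rim; the mouth is 120 mm across inside, the throat 48 mm, ending 50 mm below; balls poured in a heap can bridge in it
- jar_floor (a point): centre of the inner floor of the glass jar: inner radius 26 mm, rim 57 mm above this point. The jar is covered by the spout, so balls get in only through funnel and chute
- valve_knob (a joint): gate valve's knob angle, rad: 0 shut (balls stop behind the gate) to 2.8 fully open; counter-clockwise from above opens. Stem and knob rise 10 mm per rad. Turns stiffly (about 0.05 N m) and stays where left; balls pass freely from about 2.3. Starts 0 to 0.2
- knob_grip (a point): centre of the knob's black bar, on the vertical stem axis; rises with the stem (about 228 mm above the worktop when shut). Bar 48 mm long, 13 mm thick, 22 mm high; this frame's x lies along the bar; at 0 rad that is the mill's x
- plunger (a joint): travel of the sprung start plunger on the drive box, pressed straight down: 0 up, 0.012 m fully home; about 3 N to start and 10 N at the end; it springs back when let go
- plunger_top (a point): centre of the top face of the plunger's black button, 30 mm in diameter, moves down with it (120 mm above the worktop when up)
- mat: flat grey rubber mat fixed on the worktop, 250 (its x) x 260 (its y) x 3 mm; origin: centre of its underside. The scoops stand on it
- scoop_1: steel weighing scoop, 85 x 58 x 70 mm, 0.1 kg; origin: centre of underside, z up. Channel 52 mm wide, walls 34 high, back closed at +x, open spout at -x. Floor rises 10 degrees from the back to the lip, 47 mm to -x, 18 up; balls roll out when the spout is tipped down past 15 degrees. Black carrying bar over the middle along y: 12 mm thick in x, 58 long, z 54 to 70; grip it from above. May be empty
- scoop_2: steel weighing scoop, 85 x 58 x 70 mm, 0.1 kg; origin: centre of underside, z up. Channel 52 mm wide, walls 34 high, back closed at +x, open spout at -x. Floor rises 10 degrees from the back to the lip, 47 mm to -x, 18 up; balls roll out when the spout is tipped down past 15 degrees. Black carrying bar over the middle along y: 12 mm thick in x, 58 long, z 54 to 70; grip it from above. May be empty
- scoop_3: steel weighing scoop, 85 x 58 x 70 mm, 0.1 kg; origin: centre of underside, z up. Channel 52 mm wide, walls 34 high, back closed at +x, open spout at -x. Floor rises 10 degrees from the back to the lip, 47 mm to -x, 18 up; balls roll out when the spout is tipped down past 15 degrees. Black carrying bar over the middle along y: 12 mm thick in x, 58 long, z 54 to 70; grip it from above. May be empty
- ball_1a: steel grinding ball, polished (slippery), 16 mm in diameter, 17 g, at the start in scoop_1 (may be absent); origin: its centre
- ball_1b: steel grinding ball, polished (slippery), 16 mm in diameter, 17 g, at the start in scoop_1 (may be absent); origin: its centre
- ball_1c: steel grinding ball, polished (slippery), 16 mm in diameter, 17 g, at the start in scoop_1 (may be absent); origin: its centre
- ball_2a: steel grinding ball, polished (slippery), 16 mm in diameter, 17 g, at the start in scoop_2 (may be absent); origin: its centre
- ball_2b: steel grinding ball, polished (slippery), 16 mm in diameter, 17 g, at the start in scoop_2 (may be absent); origin: its centre
- ball_2c: steel grinding ball, polished (slippery), 16 mm in diameter, 17 g, at the start in scoop_2 (may be absent); origin: its centre
- ball_3a: steel grinding ball, polished (slippery), 16 mm in diameter, 17 g, at the start in scoop_3 (may be absent); origin: its centre
- ball_3b: steel grinding ball, polished (slippery), 16 mm in diameter, 17 g, at the start in scoop_3 (may be absent); origin: its centre
- ball_3c: steel grinding ball, polished (slippery), 16 mm in diameter, 17 g, at the start in scoop_3 (may be absent); origin: its centre
- powder_jar: bystander: white sample jar with blue screw cap, 57 mm across, 82 mm high, in front of the mill; origin: centre of its underside
- tape: bystander: roll of masking tape, 87 mm across, 19 mm high, lying in front of the mill; origin: centre of its underside
Mind the look-alikes: they are no part of the job. What is shaped like the scoop_2 but red is not meant.

How it is judged (in metres and radians):
On the way, in this order (a step that is already met when the one before it is completed fails the run):
1. every ball lies in the glass jar (horizontal distance between each of ball_1a, ball_1b, ball_1c, ball_2a, ball_2b, ball_2c, ball_3a, ball_3b, ball_3c and jar_floor below 0.026 m and z of each of ball_1a, ball_1b, ball_1c, ball_2a, ball_2b, ball_2c, ball_3a, ball_3b, ball_3c in the frame of jar_floor below 0.056 m), for 0.2 s.
2. the gate valve is shut again with all the balls in the jar (all of step 1 and value of joint valve_knob below 0.1 rad), for 0.2 s.
3. the plunger is pushed fully home with the valve shut (value of joint plunger above 0.0105 m and value of joint valve_knob below 0.1 rad), for 0.05 s.
At the end, for the whole second after the job is handed in: All balls that are present lie in the glass jar; the valve knob is within 0.1 rad of shut; the plunger is up again (under 2 mm); all three scoops stand upright (within 0.15 rad) and still on the mat (origin within about its outline, 135 mm in its x and 140 mm in its y from its centre) (all of step 2 and value of joint plunger below 0.002 m and x of scoop_1 in the frame of mat between -0.135 and 0.135 m and y of scoop_1 in the frame of mat between -0.14 and 0.14 m and height (world z) of scoop_1 between -0.01 and 0.015 m and angle between each of scoop_1, scoop_2, scoop_3's own z axis and vertical below 0.15 rad and linear speed of each of scoop_1, scoop_2, scoop_3 below 0.03 m/s and x of scoop_2 in the frame of mat between -0.135 and 0.135 m and y of scoop_2 in the frame of mat between -0.14 and 0.14 m and height (world z) of scoop_2 between -0.01 and 0.015 m and x of scoop_3 in the frame of mat between -0.135 and 0.135 m and y of scoop_3 in the frame of mat between -0.14 and 0.14 m and height (world z) of scoop_3 between -0.01 and 0.015 m); the robot touches nothing.
It fails at once if the sample jar is knocked over (angle between powder_jar's own z axis and vertical above 0.6 rad).
It fails at once if the tape roll is shoved away by more than 5 cm (distance of tape from where it was at the start of the episode above 0.05 m).
Of ball_1a, ball_1b, ball_1c, ball_2a, ball_2b, ball_2c, ball_3a, ball_3b, ball_3c only 4 to 9 are there at a start; the rules pass over those that are not, and their reading is None.
At some moment in a run one of scoop_1, scoop_2, scoop_3 may be knocked a few centimetres aside while the robot is not near it.
It also fails if it takes over 200 s, if anything falls off the work surface, if the arm or the gripper's body presses on something with over 40 N, if the wrist force passes 120 N, or if a joint passes its speed limit or range.

### The arm

A 6-joint arm with a two-finger parallel gripper is mounted at the origin on a cart in front of the work surface, level with it; the furniture and walls round the work are solid. World frame = base frame: x ahead of the robot, y to its left, z up, the work surface at z = 0. Lengths are in m, angles in degrees, forces in N, time in s.
With the tool pointing down it reaches from about 0.325 to 0.75 m from the base axis. Payload 7.6 kg.
Tool frame: the origin (TCP) lies at the very end of the fingers, on their centre line; the grasp point (between the pads) lies 19 mm behind it; z points along the fingers, y is the line along which they close (so a half turn about z gives the same grasp; the last joint's range is limited). The gripper opens to 85 mm and grips with 20 to 120 N. Pads are 22 mm wide; open, the fingers measure 114 mm over their backs; the gripper's body (76 mm by 85 mm) begins 54 mm behind the grasp point. The pads swing forward as they close: fully open they stand 13 mm farther back than shut.
Start: joints at [-74.273, 2.991, 80.254, -0, 96.75, -4.028], TCP at [0.177, -0.494, 0.231] pointing down, gripper open.
Joint ranges: [-166.34, 166.34], [-52.06, 124.39], [6.96, 135.62], [-60.46, 240.46], [14.63, 156.25], [-167.68, 167.68]. Speed limits (degrees/s): [147.25, 147.25, 172.46, 180, 180, 180].

### API

Orientations are given as a 3x3 rotation matrix whose columns are the frame's x, y, z axes.
In Python, from workcell import bot gives the robot as it stands. Calls block until the motion is done:
- bot.goto(position, orientation): joint-space move of the TCP to a pose.
- bot.movel(position, rot=None, feed=0.15, threshold=None): straight line of the TCP; rot=None keeps the orientation; feed is the mean speed in m/s. With threshold (N) it stops when the force on the tool has changed by that much, and returns True; else False.
- bot.movej(angles): joint-space move.
- bot.open() and bot.grasp(force=None): open the fingers fully, or close them until they stop; force is the grip in N (None keeps the last).
- bot.dwell(seconds).
- bot.solve_ik(position, orientation): joint angles nearest the present ones, or None.
- bot.get_state(): the state.
- bot.read_camera(name): name is "side" or "top"; returns a dict with "img" (420x560x3 uint8, red, green, blue), "fx", "fy", "cx", "cy" (pixels), "cam_to_world" (4x4, takes a point from camera to world coordinates). Camera axes: x right, y down, z forward; pixel columns grow to the right and rows downward; lengths in m; the calibration is good to about 2 mm. A picture is of the moment at which its call begins. There is no depth.
A pose or a line that the arm cannot do raises bot.Unreachable and nothing moves.
- bot.close_job(): hands the job in; it is judged then, once.
Trained networks look in a picture, given as the dict that the camera call returned (one of the last four; its "shot" number tells which), for a name from the list of things; names that differ only in an ending like _2 or _b are one class to them, and where a whole thing is asked for, a point or a joint stands for the part that bears it (a point fixed in the world has none). Each returns a list of dicts, best first, with "p" (0 to 1); they miss things now and then, are a little off and sometimes report something else, mostly with a low value. They report only what shows in the picture. A call takes as long as a camera call. They do not tell look-alikes from the thing itself.
- bot.silhouettes(picture, target): "region" (420x560 bool, what is visible of it) and "bbox" ([centre column, centre row, width, height] in pixels, round what is visible of it).
- bot.landmark_of(picture, target): "location" ([column, row] in pixels: a listed point, or the origin of a listed thing).
The state is a dict: "time_s": time; "qpos": joint angles; "dq": joint speeds; "effort": joint torques, N m; "position": TCP position; "eef_rot": TCP orientation; "force": force on the tool from outside, world axes, zero at the start; "ft_torque": the same for the moment, N m; "gripper_width": finger opening in m; "grasp_force": force on a finger pad.
Only numpy, scipy, OpenCV 4.12 (cv2) and the standard library are available. Lean on these libraries where they do the work, as an engineer would, in place of code of your own. Each camera call takes 0.05 s, during which the arm holds its last target. There are 200 camera calls.

## Working session

There is one attempt and no reset: what is moved stays moved. The work goes in short steps, each a Python script; the robot and the scene stay as the last script left them, time stands still between calls to the robot, and variables do not carry over. Pictures are saved under pics/ and viewed, at most 14 in all, crops included, and the job is handed in when it is done.

```bash
mkdir -p pics; ls
cat > h.py <<'E'
import numpy as np, cv2
from workcell import bot
def save(im,name): cv2.imwrite('pics/'+name,im['img'][:,:,::-1])
def ray(im,px):
    T=np.array(im['cam_to_world']); d=T[:3,:3]@np.array([(px[0]-im['cx'])/im['fx'],(px[1]-im['cy'])/im['fy'],1])
    return T[:3,3],d/np.linalg.norm(d)
def atz(im,px,z):
    o,d=ray(im,px); return o+d*(z-o[2])/d[2]
def proj(im,P):
    T=np.array(im['cam_to_world']); p=T[:3,:3].T@(np.array(P)-T[:3,3])
    return np.array([im['fx']*p[0]/p[2]+im['cx'],im['fy']*p[1]/p[2]+im['cy']])
E
python3 - <<'E'
from h import *
np.set_printoptions(precision=3,suppress=True)
for n in('side','top'):
    im=bot.read_camera(n); save(im,n+'0.png'); print(n,np.array(im['cam_to_world']),im['fx'])
    for t,z in [('mill',0),('funnel_mouth',.195),('knob_grip',.228),('plunger_top',.12),('jar_floor',.01),('mat',0),('scoop_1',.003),('ball_1a',.02),('powder_jar',0),('tape',0)]:
        for d in bot.landmark_of(im,t)[:9]:
            print(t,round(d['p'],2),np.round(d['location']),atz(im,d['location'],z))
E
```

```text
pics
side [[-0.933 -0.175  0.315  0.253]
 [-0.36   0.456 -0.814  0.858]
 [-0.001 -0.872 -0.489  0.594]
 [ 0.     0.     0.     1.   ]] 397.60107634483506
mill 0.72 [285. 255.] [0.557 0.06  0.   ]
funnel_mouth 0.59 [284. 188.] [0.557 0.068 0.195]
knob_grip 0.48 [305. 163.] [ 0.535 -0.019  0.228]
plunger_top 0.58 [304. 164.] [ 0.619 -0.272  0.12 ]
plunger_top 0.57 [322. 182.] [ 0.526 -0.16   0.12 ]
plunger_top 0.55 [233. 316.] [0.514 0.42  0.12 ]
jar_floor 0.67 [257. 338.] [0.502 0.357 0.01 ]
jar_floor 0.62 [307. 230.] [ 0.536 -0.062  0.01 ]
jar_floor 0.21 [220. 307.] [0.611 0.305 0.01 ]
mat 0.77 [257. 338.] [0.506 0.348 0.   ]
mat 0.32 [222. 310.] [0.611 0.301 0.   ]
scoop_1 0.86 [231. 320.] [0.574 0.325 0.003]
scoop_1 0.69 [270. 360.] [0.459 0.391 0.003]
scoop_1 0.66 [298. 319.] [0.447 0.272 0.003]
scoop_1 0.66 [175. 297.] [0.727 0.305 0.003]
scoop_1 0.55 [287. 306.] [0.482 0.243 0.003]
ball_1a 0.57 [308. 228.] [ 0.532 -0.057  0.02 ]
ball_1a 0.41 [287. 304.] [0.477 0.255 0.02 ]
ball_1a 0.32 [322. 182.] [ 0.586 -0.375  0.02 ]
powder_jar 0.58 [330. 297.] [0.404 0.177 0.   ]
tape 0.65 [
[... 221 characters left out ...]
]
funnel_mouth 0.97 [307. 211.] [0.549 0.071 0.195]
knob_grip 0.68 [346. 210.] [ 0.539 -0.023  0.228]
knob_grip 0.66 [215. 227.] [0.513 0.296 0.228]
plunger_top 0.39 [383. 224.] [ 0.52 -0.13  0.12]
jar_floor 0.9 [353. 228.] [ 0.534 -0.069  0.01 ]
jar_floor 0.59 [206. 246.] [0.503 0.348 0.01 ]
mat 0.81 [209. 245.] [0.505 0.342 0.   ]
scoop_1 0.84 [216. 222.] [0.569 0.32  0.003]
scoop_1 0.78 [218. 173.] [0.714 0.311 0.003]
scoop_1 0.75 [230. 264.] [0.45  0.281 0.003]
scoop_1 0.68 [192. 266.] [0.449 0.39  0.003]
scoop_1 0.43 [352. 229.] [ 0.533 -0.065  0.003]
ball_1a 0.47 [237. 253.] [0.477 0.26  0.02 ]
powder_jar 0.56 [269. 279.] [0.402 0.176 0.   ]
tape 0.66 [363. 285.] [ 0.374 -0.084  0.   ]
```

Run:
```python
import cv2
a=cv2.imread('pics/top0.png')[140:320,160:420]; cv2.imwrite('pics/t1.png',cv2.resize(a,None,fx=3,fy=3,interpolation=2))
a=cv2.imread('pics/side0.png')[130:410,130:400]; cv2.imwrite('pics/s1.png',cv2.resize(a,None,fx=2.1,fy=2.1,interpolation=2))
```

```text
(no output)
```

View pics/t1.png

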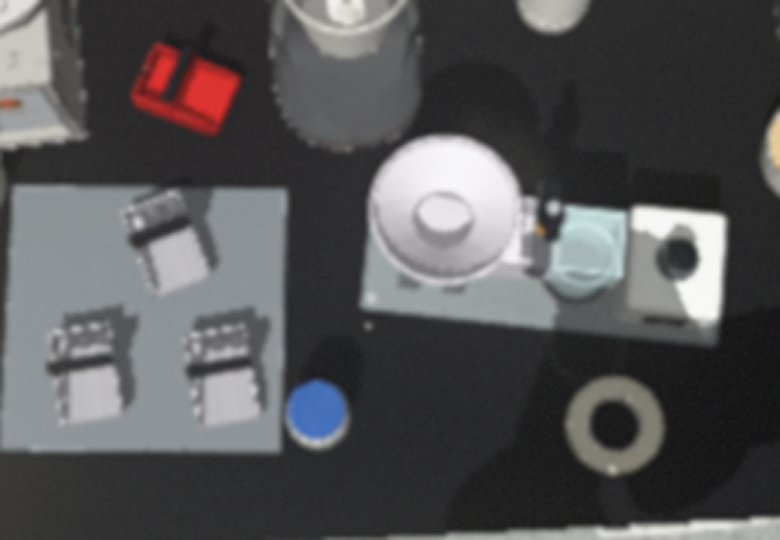

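View pics/s1.png

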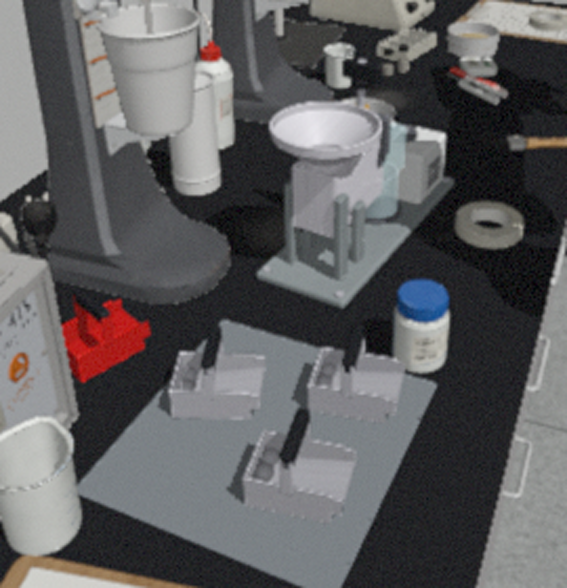

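The top crop shows the three steel scoops on the mat with their spouts toward the robot and balls at the back. The red look-alike is off the mat, at crop (185,85). The funnel is at (443,210), the knob at (548,215), the jar at (583,250) and the plunger at (680,258). The side crop agrees. A tall grey stand is behind the funnel, so I'll check its extent next.

```bash
cat >> h.py <<'E'
def scoops(im):
    out=[];g=cv2.cvtColor(im['img'],cv2.COLOR_RGB2HSV)
    for d in bot.silhouettes(im,'scoop_1'):
        r=d['region']; 
        if d['p']<.3 or r.sum()<80: continue
        red=((g[...,1]>150)&r).sum()/r.sum()
        m=r&(g[...,2]<75)
        m=(cv2.connectedComponentsWithStats(m.astype(np.uint8))); 
        if m[0]<2: continue
        k=1+np.argmax(m[2][1:,4]); ys,xs=np.where(m[1]==k)
        P=np.array([atz(im,(x,y),.070)[:2] for x,y in zip(xs,ys)]); c=P.mean(0)
        w,v=np.linalg.eigh(np.cov((P-c).T)); b=v[:,1]   # bar dir = scoop y
        C=np.array([atz(im,(x,y),.03)[:2] for y,x in np.argwhere(r)]).mean(0)
        if b[1]<0: b=-b
        out.append(dict(p=d['p'],red=red,c=c,yaw=np.degrees(np.arctan2(-b[0],b[1])),n=len(xs),body=C,sd=np.sqrt(w)))
    return out
E
python3 - <<'E'
from h import *
np.set_printoptions(precision=3,suppress=True)
im=bot.read_camera('top'); save(im,'top1.png')
for s in scoops(im): print(s)
print(im['cx'],im['cy'])
im=bot.read_camera('side')
M=None
for px in [(45,270),(230,260),(150,300),(130,225)]:
    q=(130+px[0]/2.1,130+px[1]/2.1); print(atz(im,q,0))
E
```

```text
{'p': 0.93, 'red': np.float64(0.0), 'c': array([0.455, 0.394]), 'yaw': np.float64(5.803730363269839), 'n': 53, 'body': array([0.446, 0.396]), 'sd': array([0.002, 0.016])}
{'p': 0.88, 'red': np.float64(0.0), 'c': array([0.446, 0.269]), 'yaw': np.float64(7.127885105598142), 'n': 57, 'body': array([0.439, 0.272]), 'sd': array([0.002, 0.017])}
{'p': 0.8, 'red': np.float64(0.8625377643504532), 'c': array([0.722, 0.298]), 'yaw': np.float64(66.77029739650864), 'n': 74, 'body': array([0.719, 0.298]), 'sd': array([0.003, 0.017])}
{'p': 0.76, 'red': np.float64(0.0), 'c': array([0.573, 0.319]), 'yaw': np.float64(20.20788459063605), 'n': 74, 'body': array([0.564, 0.318]), 'sd': array([0.003, 0.016])}
283.7962712847879 215.6966043004665
[0.871 0.199 0.   ]
[0.669 0.098 0.   ]
[0.72  0.205 0.   ]
[0.83  0.073 0.   ]
```

View pics/top0.png

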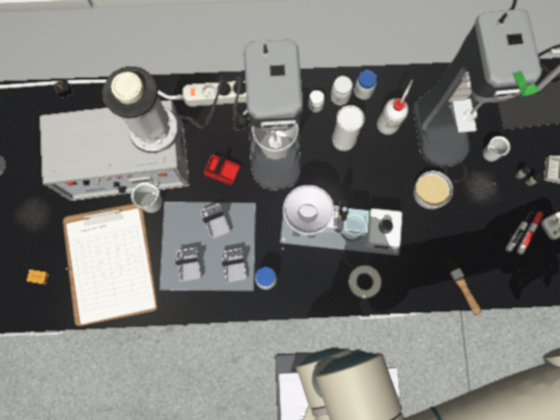

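View pics/side0.png

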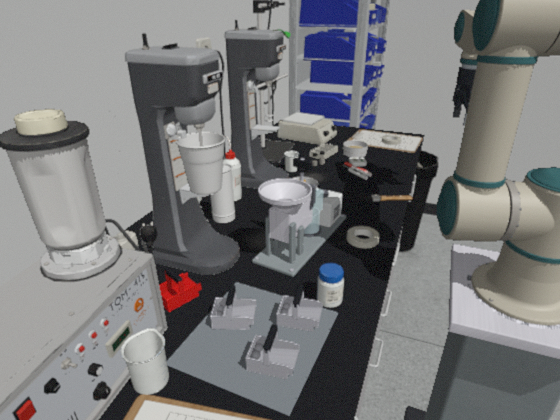

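The stand is a mixer with its toe reaching x≈0.66 and a hanging bowl behind the funnel, so I'll pour diagonally. First I'll refine the mill pose and check the knob kinematics.

```bash
cat >> h.py <<'E'
def down(phi):
    p=np.radians(phi); y=np.array([np.cos(p),np.sin(p),0]); z=np.array([0,0,-1.]); return np.column_stack([np.cross(y,z),y,z])
def tri(a,pa,b,pb):
    o1,d1=ray(a,pa);o2,d2=ray(b,pb); s=np.linalg.lstsq(np.column_stack([d1,-d2]),o2-o1,rcond=None)[0]
    p,q=o1+s[0]*d1,o2+s[1]*d2; return (p+q)/2,np.linalg.norm(p-q)
E
python3 - <<'E'
from h import *
np.set_printoptions(precision=3,suppress=True)
t=bot.read_camera('top'); s=bot.read_camera('side')
print('bowl',tri(t,(275,135),s,(203,140)))
for n in ['funnel_mouth','knob_grip','plunger_top','jar_floor','mill']:
    T=bot.landmark_of(t,n); S=bot.landmark_of(s,n)
    for i in T[:2]:
        for j in S[:3]:
            P,e=tri(t,i['location'],s,j['location'])
            if e<.03: print(n,round(i['p'],2),round(j['p'],2),P,round(e,3))
for phi in (84,-96,54,-126):
    print(phi,bot.solve_ik([.54,-.018,.26],down(phi)))
print(bot.get_state()['qpos'])
E
```

```text
bowl (array([0.71 , 0.144, 0.316]), np.float64(0.009098082495785238))
funnel_mouth 0.93 0.67 [0.555 0.072 0.199] 0.002
funnel_mouth 0.49 0.67 [0.459 0.305 0.316] 0.013
knob_grip 0.71 0.48 [0.426 0.342 0.377] 0.006
knob_grip 0.58 0.48 [0.441 0.293 0.356] 0.003
jar_floor 0.84 0.86 [ 0.531 -0.061  0.014] 0.004
jar_floor 0.64 0.86 [0.432 0.256 0.214] 0.01
mill 0.69 0.81 [ 0.55   0.066 -0.003] 0.004
84 [ -5.825   5.178  74.714  -0.    100.108 -89.825]
-96 [ -5.825   5.178  74.714  -0.    100.108  90.175]
54 [ -5.825   5.178  74.714  -0.    100.108 -59.825]
-126 [ -5.825   5.178  74.714  -0.    100.108 120.175]
[-74.273   2.99   80.257   0.001  96.751  -4.03 ]
```

```bash
cat >> h.py <<'E'
K=np.array([.542,-.014]); PH0=-98.2   # knob axis, tool phi at knob 0 rad
def turn(a0,a1,z0):  # z0: TCP z at knob angle a0
    n=int(np.ceil(abs(a1-a0)/.26)); 
    for a in np.linspace(a0,a1,n+1)[1:]:
        bot.movel([*K,z0+.010*(a-a0)],down(PH0+np.degrees(a)),feed=.0055)
E
python3 - <<'E'
from h import *
np.set_printoptions(precision=3,suppress=True)
def st(m): s=bot.get_state(); print(m,round(s['time_s'],2),s['position'],s['force'],s['ft_torque'],round(s['gripper_width'],4),s['grasp_force'],s['qpos'][5])
bot.goto([*K,.32],down(PH0+5.7)); bot.movel([*K,.245],feed=.1)
print(bot.movel([*K,.212],feed=.05,threshold=8)); st('at')
bot.grasp(40); st('grip')
turn(.1,.35,.212); st('1')
turn(.35,2.62,.2145); st('end')
t=bot.read_camera('top'); bot.open(); st('open')
bot.movel([*K,.32],feed=.1)
bot.goto([.45,.1,.35],down(-10))
im=bot.read_camera('top'); 
cv2.imwrite('pics/k1.png',cv2.resize(im['img'][180:260,270:410,::-1],None,fx=5,fy=5,interpolation=2)); st('')
E
```

```text
False
at 5.74 [ 0.542 -0.014  0.212] [ 0.189 -0.494  0.968] [ 0.005  0.019 -0.02 ] 0.0853 0.0 87.1193710728325
grip 6.34 [ 0.542 -0.016  0.213] [-1.564 -7.064  1.086] [-1.082  0.232 -0.057] 0.0235 39.058279395103455 87.1207885910174
1 6.95 [ 0.542 -0.015  0.215] [-1.998 -5.358  2.414] [-0.97   0.293 -0.024] 0.0231 39.144514203071594 72.7605693382161
end 12.43 [ 0.541 -0.015  0.238] [-8.68  -5.868  5.775] [-1.085  1.737 -0.08 ] 0.023 39.51679766178131 -57.273029258039166
open 13.1 [ 0.542 -0.014  0.237] [ 0.525  0.234 -0.498] [-0.012  0.048  0.017] 0.0853 0.0 -57.29443278962064
 15.32 [0.45 0.1  0.35] [-0.493  0.093  0.159] [ 0.003 -0.025  0.039] 0.0852 0.0 17.88346697102709
```

View pics/k1.png

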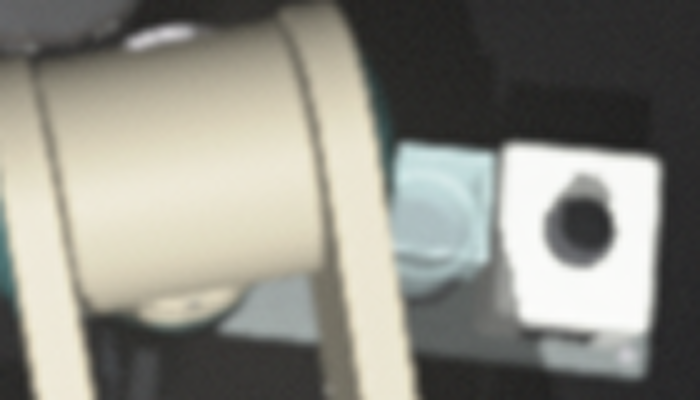

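The arm hides the knob in this crop. The grip closed at 23 mm on a 13 mm bar, so I need a clear view.

Run:
```python
from h import *
bot.goto([.42,.30,.35],down(10))
im=bot.read_camera('top'); s=bot.read_camera('side')
a=cv2.resize(im['img'][180:260,280:380,::-1],None,fx=5,fy=5,interpolation=2)
b=cv2.resize(s['img'][150:230,265:365,::-1],None,fx=5,fy=5,interpolation=2)
b=cv2.resize(b,(390,400)); a=cv2.resize(a,(400,400))
cv2.imwrite('pics/k2.png',np.hstack([a,b]))
print(proj(im,[*K,.254]),proj(s,[*K,.254]))
for i,n in((im,'t'),(s,'s')): print(n,[(round(d['p'],2),np.round(d['location'])) for d in bot.landmark_of(i,'knob_grip')])
```

```text
[343.70439729 206.55396127] [301.68125615 153.54689973]
t [(0.59, array([346., 209.]))]
s [(0.74, array([305., 156.]))]
```

View pics/k2.png

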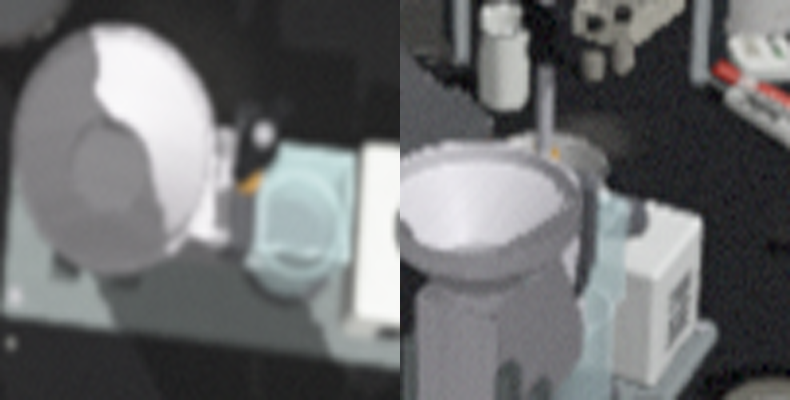

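Run:
```python
from h import *
im=bot.read_camera('top'); s=bot.read_camera('side')
f=lambda c,w,h: cv2.resize((255*(np.clip(c/255.,0,.6)/.6)**.5).astype(np.uint8),(w,h),interpolation=2)
a=f(im['img'][190:240,320:370,::-1],390,390); b=f(s['img'][140:190,280:330,::-1],390,390)
o=cv2.imread('pics/top0.png')[190:240,320:370]; o2=cv2.imread('pics/side0.png')[140:190,280:330]
cv2.imwrite('pics/k3.png',cv2.resize(np.vstack([np.hstack([a,b]),np.hstack([f(o,390,390),f(o2,390,390)])]),(600,600)))
print(tri(im,(346,209),s,(305,156)),tri(im,(346,210),s,(305,163)))
```

```text
(array([ 0.53643148, -0.02026987,  0.24646727]), np.float64(0.002027082336784269)) (array([ 0.53747416, -0.02283511,  0.22724913]), np.float64(0.0034092822841569146))
```

View pics/k3.png

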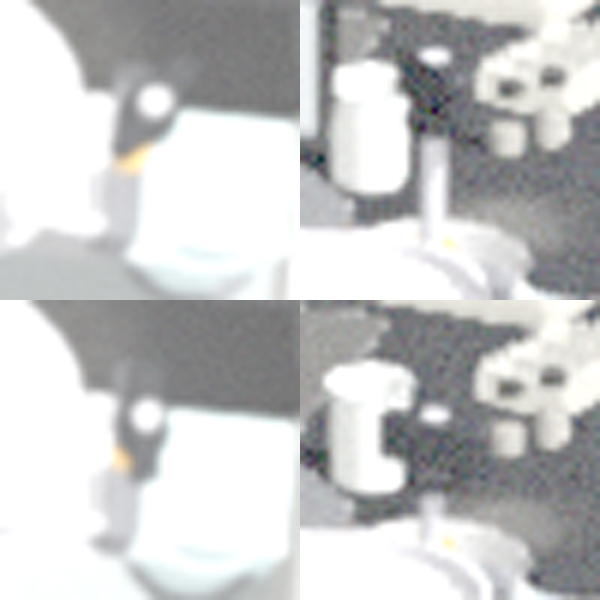

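Contrast-stretched, the knob's white cap rose from side row ~159 to ~149. That is about 26 mm, so the gate is about 2.6 rad open. Now I'll pour the first scoop.

```bash
cat >> h.py <<'E'
F=np.array([.554,.069]); ZG=.047
def st(m):
    s=bot.get_state(); print(m,round(s['time_s'],1),s['position'].round(3) if hasattr(s['position'],'round') else s['position'],'F',np.round(s['force'],1),'w',round(s['gripper_width'],4))
def Rs(yaw,th):
    a,t=np.radians(yaw),np.radians(th)
    return np.array([[np.cos(a),-np.sin(a),0],[np.sin(a),np.cos(a),0],[0,0,1]])@np.array([[np.cos(t),0,-np.sin(t)],[0,1,0],[np.sin(t),0,np.cos(t)]])
def tool(lip,yaw,th):   # TCP pose with the scoop's lip at a point
    R=Rs(yaw,th); return np.array(lip)+R@np.array([.047,0,ZG-.018]), R@down(0)
def look():
    im=bot.read_camera('top')
    return [s for s in scoops(im) if s['red']<.3 and .35<s['c'][0]<.66 and .18<s['c'][1]<.5],im
def pick(s):
    x,y=s['c']; bot.goto([x,y,.16],down(s['yaw'])); bot.movel([x,y,.003+ZG],feed=.12,threshold=10)
    bot.grasp(50); st('picked'); bot.movel([x,y,.33],feed=.15)
def pour(yaw=-10,back=.02,top=48):
    u=Rs(yaw,0)[:,0]; L=lambda z:[*(F+back*u[:2]),z]
    p,R=tool(L(.26),yaw,0); bot.goto(p,R)
    for th,z,f in [(10,.235,.08),(16,.228,.03),(22,.222,.015),(28,.218,.015),(36,.215,.03),(top,.213,.04)]:
        p,R=tool(L(z),yaw,th); bot.movel(p,R,feed=f)
    bot.dwell(.6); st('poured')
def unpour(yaw=-10,back=.02):
    u=Rs(yaw,0)[:,0]
    for th,z in [(20,.235),(0,.28)]:
        p,R=tool([*(F+back*u[:2]),z],yaw,th); bot.movel(p,R,feed=.1)
def place(s):
    x,y=s['c']; bot.goto([x,y,.30],down(s['yaw'])); bot.movel([x,y,.09],feed=.2); bot.movel([x,y,.003+ZG],feed=.04,threshold=6); st('down')
    bot.open(); bot.movel([x,y,.2],feed=.2)
E
python3 - <<'E'
from h import *
bot.goto([.45,-.02,.35],down(0))
S,im=look()
for s in S: print(s['c'],s['yaw'])
s=min(S,key=lambda s:s['c'][0]+.5*s['c'][1]); print(s['c'],s['body'],s['yaw'])
np.save('s.npy',s,allow_pickle=True)
pick(s)
a=bot.read_camera('top');b=bot.read_camera('side')
cv2.imwrite('pics/p1.png',np.hstack([a['img'][150:350,180:420],b['img'][60:260,190:430]])[:,:,::-1])
E
```

```text
[0.454581   0.39449347] 6.375541137115217
[0.57275467 0.31934326] 20.964030865423524
[0.454581   0.39449347] [0.44780817 0.39449742] 6.375541137115217
picked 21.2 [0.455 0.394 0.05 ] F [ 0.8 -0.5  0.6] w 0.0108
```

View pics/p1.png

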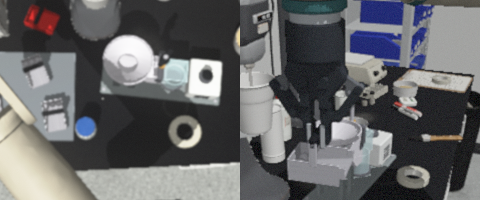

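The scoop is held level (side half, around (320,160)). Pouring it now.

Run:
```python
from h import *
s=np.load('s.npy',allow_pickle=True).item()
pour()
b=bot.read_camera('side');a=bot.read_camera('top')
cv2.imwrite('pics/p2.png',cv2.resize(np.hstack([b['img'][90:270,190:390],a['img'][150:330,240:440]])[:,:,::-1],None,fx=2,fy=2))
unpour(); place(s); st('')
bot.goto([.42,-.05,.35],down(0))
S,im=look()
for s in S: print(s['c'],s['yaw'])
b=bot.read_camera('side')
z=lambda c,f:cv2.resize(c,None,fx=f,fy=f,interpolation=2)
cv2.imwrite('pics/p3.png',np.hstack([z(im['img'][180:300,155:265],3.6)[:,:,::-1],z(b['img'][170:290,255:365],3.6)[:,:,::-1]]))
```

```text
poured 27.8 [0.583 0.064 0.267] F [-0.5 -0.1 -0.9] w 0.0112
down 32.8 [0.455 0.395 0.05 ] F [-0.1 -0.5 -1.6] w 0.0112
 34.4 [0.454 0.394 0.198] F [ 0.1  0.5 -0.7] w 0.0851
[0.45360572 0.39376235] 7.158215392252242
[0.57275467 0.31934326] 20.964030865423524
[0.44605759 0.27014191] 6.80154538978444
```

View pics/p2.png

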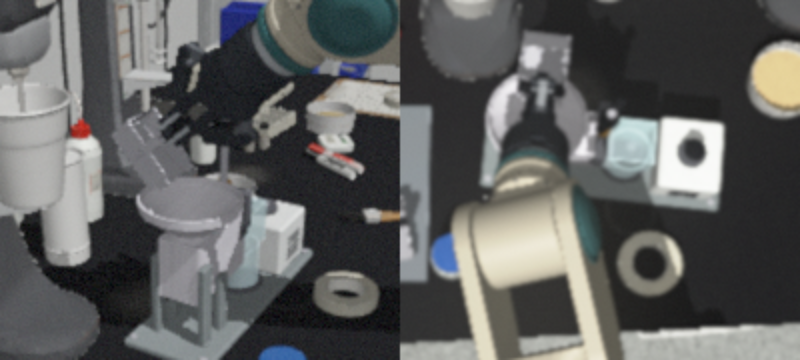

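View pics/p3.png

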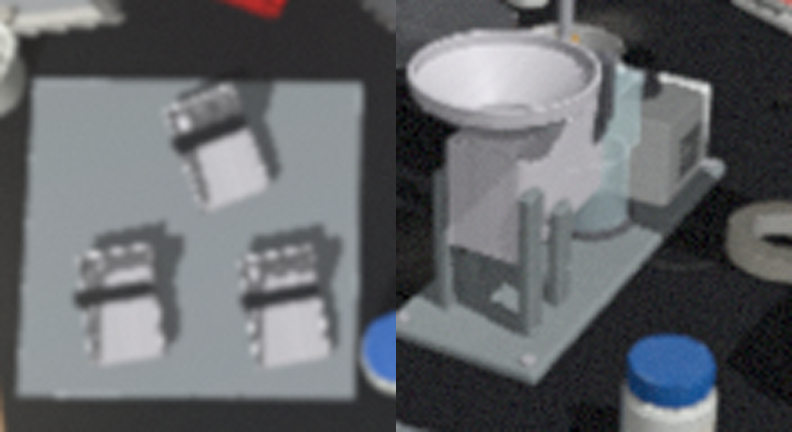

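The scoop sits tilted over the funnel during the pour and stands again at its place. Left: all three scoops are upright on the mat. I'll check with the detector whether balls remain in it or sit in the jar.

Run:
```python
from h import *
for n in('top','side'):
    im=bot.read_camera(n)
    for d in bot.landmark_of(im,'ball_1a'): print(n,round(d['p'],2),np.round(d['location']),atz(im,d['location'],.025).round(3))
    save(im,n+'_p.png')
a=cv2.imread('pics/top_p.png');b=cv2.imread('pics/side_p.png');a0=cv2.imread('pics/top0.png');b0=cv2.imread('pics/side0.png')
z=lambda c:cv2.resize(c,(390,290),interpolation=2)
print(proj(im,[.45,.39,.03]))
# scoop C before/after in top, side ; 
cv2.imwrite('pics/c.png',np.vstack([np.hstack([z(a0[240:285,170:230]),z(b0[330:380,240:305])]),np.hstack([z(a[240:285,170:230]),z(b[330:380,240:305])])]))
```

```text
top 0.43 [236. 251.] [0.482 0.262 0.025]
side 0.51 [286. 305.] [0.478 0.263 0.025]
[275.18907499 351.08561618]
```

View pics/c.png

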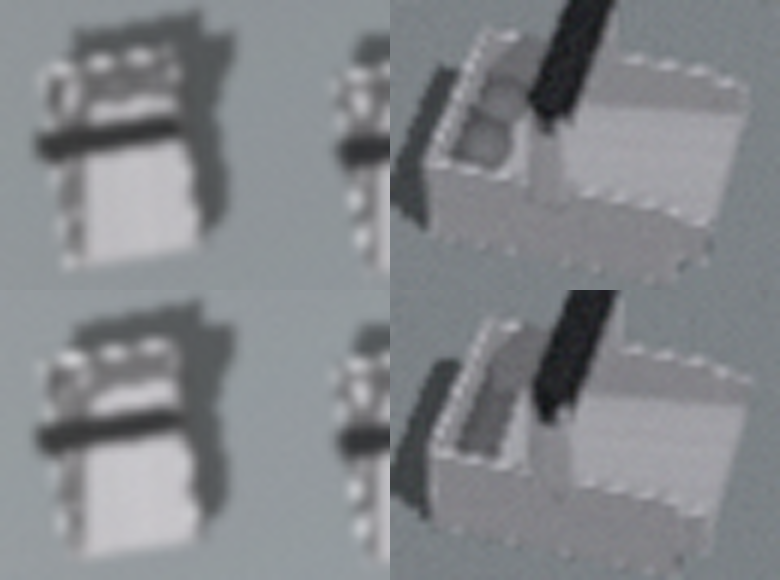

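The lower two balls are gone, but a round shade at (515,355) of the side view looks the same before and after. I'll look closer without spending a move.

Run:
```python
from h import *
b=cv2.imread('pics/side_p.png');b0=cv2.imread('pics/side0.png')
g=lambda i:cv2.cvtColor(i,6)[332:358,246:268]
np.set_printoptions(linewidth=200)
print(g(b0)[::1]);print(g(b))
```

```text
[[126 128 127 130 127 130 131 128 131 129 128 127 128 126 128 131 127 127 128 129 127 118]
 [126 129 130 132 127 127 127 128 125 130 130 130 128 129 132 127 125 130 130 128 130 113]
 [126 127 130 125 128 128 126 130 126 135 138 129 127 124 129 128 130 128 126 129 126 106]
 [129 127 129 130 130 127 129 126 132 142 144 139 138 148 155 135 123 123 126 130 121  81]
 [127 129 127 130 129 130 127 126 143 152 132 141 154 166 168 135 108 114 115 123 108  51]
 [131 127 125 128 128 126 127 131 143 150 136 133 132 132 125 109 105 107 110 108  88  40]
 [131 128 126 131 129 129 128 143 155 132 132 132 130 121 108 106 110 106 107 100  71  41]
 [129 129 130 129 125 131 127 151 166 139 131 129 117 107 105 108 107 110 106  90  47  33]
 [128 122 119 131 128 129 144 160 142 135 129 120 111 105 104 106 106 107  97  67  33  32]
 [129 117  94 110 112 120 160 175 137 130 119 109 107 110 108 107 108 109  97  50  31  38]
 [120  98  71  69  74 104 145 153 136 123 101 102 103 103 106 108 106 108  89  34  36  41]
 [117  78  68  65  72 112 146 131 133 119  91  95  92  93  93 101 107  98  67  36  25  41]
 [102  6
[... 2933 characters left out ...]
8 112  83  87  90  97  92  95 128 162 153 119  78  25  27  53]
 [ 64  70 122 159 146 133 122  87  83  87  91  94  91  95 126 161 155 130  93  43  36  71]
 [ 61  86 142 171 142 130 112  85  84  92  92  95  89 102 140 161 156 132 105  63  58  83]
 [ 69 115 151 146 135 120  89  79  84  93  93  90  98 124 158 162 153 135 124 112 101 108]
 [ 76 142 171 137 135 118  85  86  88  95  92  91  98 129 162 163 152 135 129 130 137 132]
 [ 92 133 154 136 132 110  89  90  96  94  98  95 109 140 161 164 156 130 128 131 134 134]
 [112 146 133 136 124  89  80  91  94  96  92  96 127 161 162 162 152 129 126 128 132 133]
 [119 156 154 159 141 106  89  96  99  99  87  91 128 163 160 161 152 126 125 131 134 135]]
```

That patch is flat at ~106 with none of the balls' shading, so it is shadow on the wall and the scoop is empty. It held two balls. Next are the other two scoops, re-detected before each pick.

Run:
```python
from h import *
z=lambda c:cv2.resize(c,(390,290),interpolation=2)
S,im=look(); tgt=[np.array([.446,.27]),np.array([.573,.319])]
for k,t in enumerate(tgt):
    if k: bot.goto([.42,-.05,.35],down(0)); S,im=look()
    for q in S: print(q['c'],round(q['yaw'],1))
    s=min(S,key=lambda q:np.linalg.norm(q['c']-t))
    pick(s); pour(); unpour(); place(s)
bot.goto([.42,-.05,.35],down(0)); S,im=look()
for q in S: print(q['c'],round(q['yaw'],1))
b=bot.read_camera('side')
for n,i in(('t',im),('s',b)):
    for d in bot.landmark_of(i,'ball_1a'): print(n,round(d['p'],2),np.round(d['location']))
save(im,'top2.png');save(b,'side2.png'); st('')
P=[z(i[r[0]:r[1],c[0]:c[1],::-1]) for i,r,c in [(im['img'],(190,290),(165,265)),(im['img'],(180,255),(280,380)),(b['img'],(285,375),(200,330)),(b['img'],(150,250),(255,365))]]
cv2.imwrite('pics/e.png',np.vstack([np.hstack(P[:2]),np.hstack(P[2:])]))
```

```text
[0.57275467 0.31934326] 21.0
[0.45346589 0.39415008] 7.6
[0.44605759 0.27014191] 6.8
picked 39.7 [0.446 0.27  0.05 ] F [ 0.8  0.4 -0.1] w 0.0106
poured 45.8 [0.583 0.064 0.267] F [ 1.1 -0.  -0.8] w 0.0109
down 50.4 [0.446 0.27  0.05 ] F [ 0.5  0.7 -1.2] w 0.0113
[0.44524906 0.26997206] 6.4
[0.46963965 0.36986001] 13.9
[0.57259981 0.31969959] 20.8
picked 56.8 [0.573 0.32  0.05 ] F [ 1.   0.2 -0.4] w 0.0109
poured 63.0 [0.583 0.064 0.267] F [-0.5  0.  -0.4] w 0.0111
down 67.5 [0.573 0.32  0.05 ] F [ 0.6 -0.5 -0.9] w 0.0106
[0.44524906 0.26997206] 6.4
[0.46945829 0.37038938] 13.5
[0.57218889 0.31939623] 22.0
s 0.5 [288. 257.]
 71.0 [ 0.42 -0.05  0.35] F [0.4 0.4 0.7] w 0.0856
```

View pics/e.png

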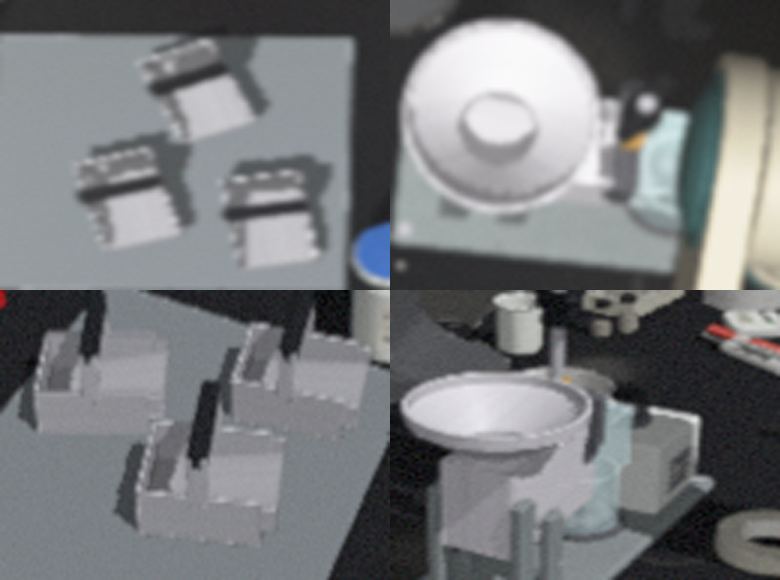

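All three scoops are upright on the mat and empty (one was knocked to (0.47,0.37)), and the funnel and throat look clear. Next check is the jar, comparing before and after.

Run:
```python
from h import *
bot.goto([.36,-.28,.35],down(-30)) if bot.solve_ik([.36,-.28,.35],down(-30)) is not None else None
a=bot.read_camera('top')['img'][:,:,::-1]; b=bot.read_camera('side')['img'][:,:,::-1]
a0=cv2.imread('pics/top0.png');b0=cv2.imread('pics/side0.png')
z=lambda c:cv2.resize(cv2.convertScaleAbs(c,alpha=1.3),(390,290),interpolation=2)
cv2.imwrite('pics/j.png',np.vstack([np.hstack([z(a0[205:250,325:385]),z(b0[190:245,285:345])]),np.hstack([z(a[205:250,325:385]),z(b[190:245,285:345])])]))
```

```text
(no output)
```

View pics/j.png

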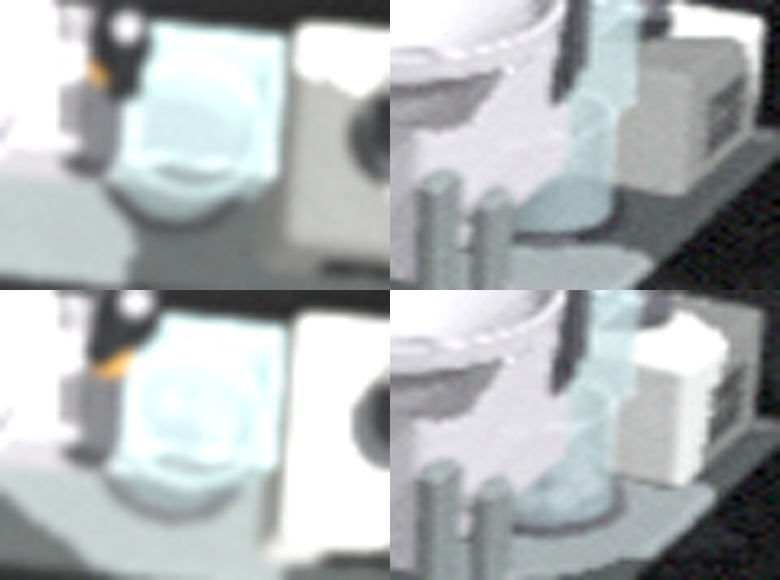

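Grey balls now lie at the jar's bottom (lower panels, around (190,400) and (560,490)). Next I'll shut the gate, gripping slightly higher so the pads sit on the bar, then check and press the plunger.

```bash
cat > fin.py <<'E'
import h
from h import *
h.K=K=np.array([.539,-.018])
bot.goto([*K,.34],down(PH0+np.degrees(2.62))); bot.movel([*K,.265],feed=.1)
print(bot.movel([*K,.242],feed=.05,threshold=8)); bot.grasp(40); st('grip')
for a,b in [(2.62,1.8),(1.8,.9),(.9,.3),(.3,.1),(.1,0),(0,-.06)]:
    turn(a,b,.242+.01*(a-2.62)); s=bot.get_state(); st(b); print(np.round(s['ft_torque'],2))
bot.open(); bot.movel([*K,.32],feed=.1); bot.goto([.36,-.28,.35],down(-30))
t=bot.read_camera('top');b=bot.read_camera('side')
T=bot.landmark_of(t,'knob_grip');S=bot.landmark_of(b,'knob_grip')
for i in T:
    for j in S: print(tri(t,i['location'],b,j['location']))
f=lambda c: cv2.resize((255*(np.clip(c[...,::-1]/255.,0,.6)/.6)**.5).astype(np.uint8),(390,390),interpolation=2)
cv2.imwrite('pics/z.png',np.hstack([f(t['img'][190:240,320:370]),f(b['img'][140:190,280:330])]))
P=bot.landmark_of(t,'plunger_top'); Q=bot.landmark_of(b,'plunger_top')
print([(round(d['p'],2),atz(t,d['location'],.12)) for d in P],[(round(d['p'],2),atz(b,d['location'],.12)) for d in Q])
E
python3 fin.py
```

```text
False
grip 75.5 [ 0.54  -0.017  0.245] F [0.6 3.8 8.2] w 0.0123
1.8 77.6 [ 0.54  -0.018  0.236] F [0.9 3.5 9. ] w 0.0123
[ 0.51 -0.04 -0.12]
0.9 79.8 [ 0.54  -0.018  0.227] F [1.2 2.9 9.8] w 0.0124
[ 0.56  0.03 -0.14]
0.3 81.3 [ 0.54  -0.018  0.221] F [1.6 2.4 9.2] w 0.012
[ 0.61  0.06 -0.2 ]
0.1 81.9 [ 0.54  -0.018  0.219] F [ 0.7  3.  10.1] w 0.0128
[ 0.63  0.03 -0.24]
0 82.2 [ 0.54  -0.017  0.219] F [0.7 3.9 9.8] w 0.0124
[ 0.59  0.05 -0.01]
-0.06 82.5 [ 0.54  -0.018  0.218] F [ 0.6  2.  12.6] w 0.0125
[0.42 0.12 0.67]
(array([ 0.54054703, -0.02124935,  0.22373982]), np.float64(0.0014530151549085708))
[(0.41, array([ 0.5226469 , -0.14090165,  0.12      ]))] [(0.38, array([ 0.52831805, -0.15805646,  0.12      ])), (0.33, array([0.47934242, 0.09784529, 0.12      ]))]
```

View pics/z.png

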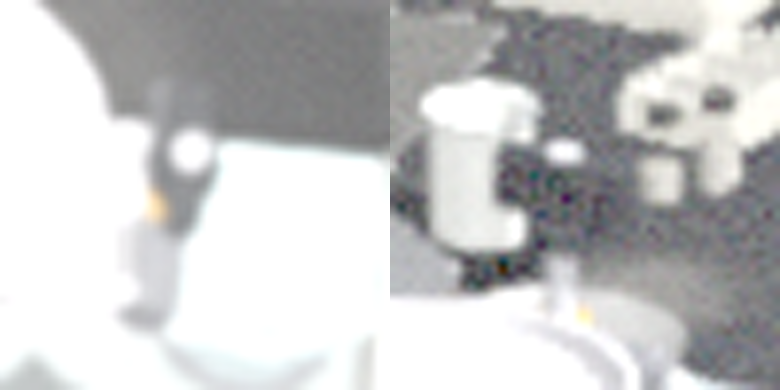

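The torque jumped to 0.67 N m at the end, so the knob is on its stop and shut; the picture agrees, with the cap back down at its starting height. Pressing the plunger now.

Run:
```python
from h import *
p=[.523,-.141]
bot.grasp(40); bot.goto([*p,.2],down(-8)); bot.movel([*p,.13],feed=.1)
print(bot.movel([*p,.1065],feed=.02,threshold=18)); st('press'); 
s=bot.get_state()
if s['force'][2]<9.5 and s['position'][2]>.1: print(bot.movel([*p,.103],feed=.01,threshold=15)); st('more')
bot.dwell(.3); st('held'); bot.movel([*p,.2],feed=.05); st('up')
bot.goto([.36,-.28,.35],down(-30)); bot.dwell(.5)
S,im=look()
for q in S: print(q['c'],round(q['yaw'],1))
b=bot.read_camera('side')
for i in(im,b): print([(round(d['p'],2),np.round(d['location'])) for d in bot.landmark_of(i,'ball_1a')+bot.landmark_of(i,'mat')+bot.landmark_of(i,'tape')])
```

```text
False
press 90.3 [ 0.523 -0.141  0.108] F [-5.3  1.6 11.4] w -0.0003
held 90.6 [ 0.523 -0.141  0.108] F [-5.3  2.1 11.4] w 0.0002
up 92.6 [ 0.523 -0.141  0.2  ] F [-0.4 -0.2 -0.4] w -0.0003
[0.57213644 0.31946035] 21.8
[0.4451786  0.27070791] 6.6
[0.46929958 0.37041514] 14.3
[(0.66, array([362., 283.])), (0.58, array([206., 245.])), (0.64, array([364., 284.]))]
[(0.78, array([255., 339.])), (0.83, array([363., 236.])), (0.48, array([235., 319.])), (0.23, array([302., 322.]))]
```

11.4 N at z=0.108 is just at the end stop. I'll press once more, firmly, to be sure, then hand in.

Run:
```python
from h import *
p=[.523,-.141]
bot.goto([*p,.2],down(-8)); bot.movel([*p,.13],feed=.1)
print(bot.movel([*p,.102],feed=.02,threshold=25)); st('press'); bot.dwell(.2)
bot.movel([*p,.2],feed=.05); bot.goto([.36,-.28,.35],down(-30)); bot.dwell(1)
print(bot.close_job())
```

```text
True
press 97.5 [ 0.523 -0.141  0.109] F [-4.9  1.2  9.9] w -0.0001
the job is handed in; nothing more can be done
None
```

I handed the job in at about 100 s of the 200 s limit. All three scoops were poured and stand upright and empty on the mat, the valve is shut against its stop, and the plunger was pressed and released. I saw balls in the jar and none left in the scoops or funnel, but I couldn't count them through the glass. The first press (11.4 N at z 0.108) seems to have reached the plunger's end stop, but the simulator gave no verdict.

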